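Lock the module into the bench supply with its locking pin

TASK

Pick up the red-handled locking pin, put its nose through the yellow-framed slot in the front of the bench supply, feel along the steel bar hidden behind the panel until the nose drops into the bar's hole, and push the pin fully home so that its collar rests against the panel; then let go. Use light finger pressure only, never shove the pin hard against the supply, and leave the multimeter, spool, screwdriver and parts tray where they are.

Things in the scene. Friction and masses are not known exactly. Their poses are not given: they have to be found in the camera images.
- lock_pin: Locking pin, about 110 g, standing on its handle on the bench. Handle: upright red block 50 mm long (x), 16 mm wide (y), 40 mm tall; grip it from above across the 16 mm, at its middle or up to 10 mm towards its free +x end. Origin: centre of the handle's underside, z up. Collar and round steel shaft stick out along -x, centred 22 mm above the underside.
- pin_nose (a point): Centre of the pin's flat nose, at (-85, 0, 22) mm in the pin's frame, axes as the pin's. The shaft has 10 mm diameter and is 55 mm long from collar to nose; its last 1.5 mm taper to a flat 8 mm across. The steel collar, 22 mm diameter, fills x = -25 to -30 mm, between handle and shaft.
- instrument: Bench supply, fixed: white case 215 mm wide (y), 88 mm tall, 170 mm deep; its grey front panel faces away from the robot. Origin: on the bench under the middle of the panel, in the panel's outer face; x points straight out of the panel, z up. Knobs and terminals near the panel's sides (over 50 mm from its middle) stand out 10 mm.
- slot (a point): Centre of the yellow-framed slot in the panel's outer face, 60 mm above the bench, at the panel's middle; axes as the instrument's (x out of the panel, y along the slot). Slot 80 mm wide (y), 14 mm tall; panel 5 mm thick. With the pin home the collar rests on the panel, the nose 55 mm behind its outer face. Pressing panel or bar with over 30 N damages them.
- bar_face (a point): Point on the front face of the hidden rigid steel bar, 14 mm straight behind the slot's centre; axes as the slot's. The bar is 24 mm thick, parallel to the panel, with one sharp-edged hole 12 mm wide (y) and 14 mm tall, at the slot's height, its middle anywhere within 28 mm either side of this point: not measured, differs each run. Elsewhere solid; nothing behind the hole.
- multimeter: Yellow hand multimeter lying on the bench, 150 x 76 x 36 mm, origin at the centre of its underside; a bystander.
- spool: Aluminium solder spool standing on end, 62 mm diameter, 48 mm tall, origin at the centre of its underside; a bystander.
- screwdriver: Screwdriver lying along its x axis on the bench, about 200 mm long; a bystander.
- parts_tray: Blue open parts tray with four compartments, 120 x 90 x 30 mm, origin at the centre of its underside; a bystander.
Things that resemble listed ones, but are neither listed nor needed, are in the scene too. Leave any blue or white look-alike of the lock_pin alone.

How it is judged:
By the outcome, as a careful person would: the job done as asked, in the order asked, and still so for the second after the job is handed in, with the robot touching nothing.
It also fails if it takes over 72 s, if anything falls off the work surface, if the arm or the gripper's body presses on something with over 40 N, if the wrist force passes 120 N, or if a joint passes its speed limit or range.

ROBOT

A 6-joint arm with a two-finger parallel gripper is mounted at the origin on the work surface. World frame = base frame: x ahead of the robot, y to its left, z up, the work surface at z = 0. Lengths are in m, angles in rad, forces in N, time in s.
With the tool pointing down it reaches from about 0.2 to 0.875 m from the base axis. Payload 3.4 kg.
Tool frame: the origin (TCP) lies on the centre line of the jaws, within the pads' length; the fingertips stand 19 mm ahead of it and the grasp point (between the pads) is the TCP; z points along the fingers, y is the line along which they close (so a half turn about z gives the same grasp; the last joint's range is limited). The gripper opens to 94 mm and grips with 3 to 60 N. Pads are 16 mm wide; open, the fingers measure 119 mm over their backs; the gripper's body (75 mm by 177 mm) begins 78 mm behind the grasp point.
Start: joints at [-1.389, 0.276, 1.505, -0, 1.361, -0.121], TCP at [0.171, -0.549, 0.224] pointing down, gripper open.
Joint ranges: [-2.89, 2.89], [-0.75, 2.08], [0.22, 2.7], [-1.18, 4.32], [0.11, 2.71], [-2.7, 2.7]. Speed limits (rad/s): [2.57, 2.57, 3.14, 3.14, 3.14, 3.14].

INTERFACE

Orientations are given as [roll, pitch, yaw] about the fixed x, y, z axes, in that order (R = Rz(yaw) Ry(pitch) Rx(roll)).
In Python, from station import manip, optics, order gives the robot as it stands.
- The arm moves only by the tool servo_tool, never from a script. Its argument "rows" is a list that holds one entry, the list of rows, each a list of 7 numbers: the shift along the tool's x, y, z in m, then the turn, a rotation vector about the tool's x, y, z in rad, then the opening, from 0 (shut) to 1 (fully open). A call has exactly 5 rows; each row is the pose to reach, as a shift and turn from the pose commanded when the call began, along the tool's axes at that moment; what a row does not reach only later rows make up. A row lasts 1/10 s, in which the tool goes at most 50 mm and 8.59 degrees, less where a joint would pass 70% of its speed; a pose out of reach is approached as far as the arm can. A call with a gripper value outside its range is refused whole. The fingers move at their own pace and stop on an object; "squeeze" is the grip in N (left out, the last holds). Time passes only in rows, so rows that repeat a pose let the fingers close, or fill a call up. It gives the time, the measured TCP pose, the force, the opening and the grip force at its end, in the units of the state.
- manip.sense(): the state, without advancing time (a new reading comes with each control period).
- optics.grab_frame(name): name is "scene" or "top" or "wrist"; returns the picture (480x640x3 uint8, blue, green, red); there is no depth.
- optics.camera_info(name): a dict with "fx", "fy", "cx", "cy" (pixels), "distortion" ([k1, k2, p1, p2, k3] as OpenCV has them; the pictures are not rectified), "pose" (4x4, takes a point from camera to world coordinates). Camera axes: x right, y up, looking along -z (the intrinsics and any distortion apply to the point x, -y, -z); pixel columns grow to the right and rows downward; lengths in m; the calibration is good to about 2 mm. A picture is of the moment at which its call begins: read the wrist's pose just before it. camera_info takes no time and is no camera call; for the wrist camera it gives the pose at the moment of the call.
- order.close_job(): hands the job in; it is judged then, once.
The state is a dict: "clock": time; "joint_pos": joint angles; "joint_vel": joint speeds; "tau": joint torques, N m; "tcp_pos": TCP position; "tcp_rot": TCP orientation; "contact_force": force on the tool from outside, world axes, zero at the start; "wrist_torque": the same for the moment, N m; "width": opening from 0.0 (shut) to 1.0 (fully open); "grip_force": force on a finger pad.
Only numpy, scipy, OpenCV 4.12 (cv2) and the standard library are available. Lean on these libraries where they do the work, as an engineer would, in place of code of your own. Each camera call takes 0.05 s, during which the arm holds its last target. There are 200 camera calls.

## Working session

There is one attempt and no reset: what is moved stays moved. The work goes in short steps, Python scripts to look and compute and a tool call to move; the robot and the scene stay as the last step left them, time stands still between calls to the robot, and variables do not carry over. Pictures are saved under pics/ and viewed, at most 10 in all, crops included, and the job is handed in when it is done.

Besides the shell and the picture viewer there is one more tool, called after "Call:" as a command line: name --argument value ..., lists and objects as JSON in quotes. servo_tool: Moves the arm, as the interface text tells. Its arguments: {"type":"object","properties":{"rows":{"type":"array"},"squeeze":{"type":"number"}},"required":["rows"]}

```bash
mkdir -p pics; python3 - <<'E'
from station import manip, optics
import cv2, numpy as np
s=manip.sense(); print({k:np.round(v,3).tolist() for k,v in s.items()})
for n in ("scene","top"):
    im=optics.grab_frame(n); cv2.imwrite(f"pics/{n}0.png",im)
    c=optics.camera_info(n); print(n,{k:np.round(v,4).tolist() for k,v in c.items()})
E
```

```text
{'clock': 0.0, 'joint_pos': [-1.389, 0.277, 1.506, -0.0, 1.361, -0.121], 'joint_vel': [0.0, 0.002, -0.0, 0.002, -0.0, -0.001], 'tau': [0.001, -40.459, -23.723, 0.07, 0.035, -0.0], 'tcp_pos': [0.171, -0.548, 0.224], 'tcp_rot': [-3.14, -0.0, 0.303], 'contact_force': [0.35, 0.871, 0.432], 'wrist_torque': [0.03, -0.015, -0.014], 'grip_force': 0.0, 'width': 0.999}
scene {'fx': 518.0958, 'fy': 518.0958, 'cx': 324.455, 'cy': 240.819, 'distortion': [-0.1338, 0.0, 0.0, 0.0, 0.0], 'pose': [[0.8609, -0.2653, 0.4341, 1.0299], [0.5088, 0.4576, -0.7292, -0.79], [-0.0052, 0.8486, 0.5289, 0.6419], [0.0, 0.0, 0.0, 1.0]]}
top {'fx': 445.6664, 'fy': 445.6664, 'cx': 319.3423, 'cy': 236.725, 'distortion': [0.0096, 0.0, 0.0, 0.0, 0.0], 'pose': [[-0.0233, 0.9872, -0.1578, 0.3755], [-0.9997, -0.0225, 0.0067, -0.02], [0.0031, 0.158, 0.9874, 1.1838], [0.0, 0.0, 0.0, 1.0]]}
```

View pics/scene0.png

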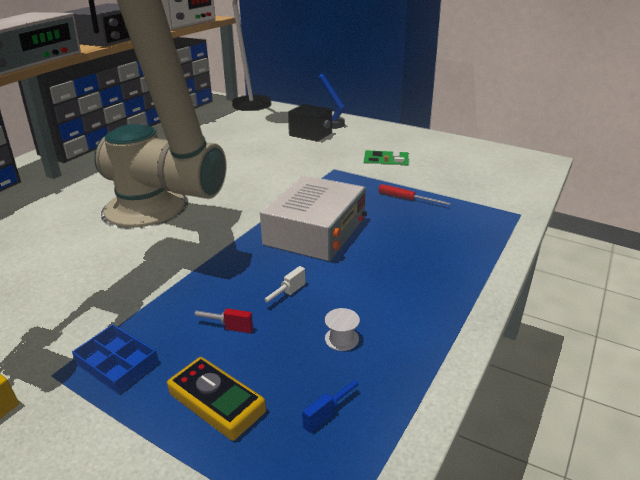

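View pics/top0.png

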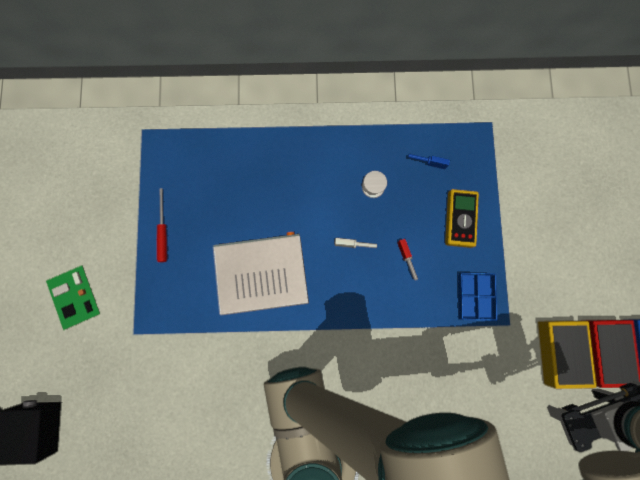

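```bash
cat > h.py <<'E'
import cv2, numpy as np
from station import manip, optics
def ray(c,uv):
    K=np.array([[c["fx"],0,c["cx"]],[0,c["fy"],c["cy"]],[0,0,1]])
    p=cv2.undistortPoints(np.array([[uv]],float),K,np.array(c["distortion"],float))[0,0]
    T=np.array(c["pose"]); return T[:3,3],T[:3,:3]@np.array([p[0],-p[1],-1])
def onz(c,uv,z):
    o,d=ray(c,uv); return o+d*(z-o[2])/d[2]
def proj(c,P):
    K=np.array([[c["fx"],0,c["cx"]],[0,c["fy"],c["cy"]],[0,0,1]])
    T=np.array(c["pose"]); q=(np.atleast_2d(P)-T[:3,3])@T[:3,:3]*[1,-1,-1]
    return cv2.projectPoints(q,np.zeros(3),np.zeros(3),K,np.array(c["distortion"],float))[0][:,0]
def crop(im,x0,y0,w,h,s):
    o=cv2.resize(im[y0:y0+h,x0:x0+w],None,fx=s,fy=s,interpolation=cv2.INTER_CUBIC)
    for i in range(0,w,10): cv2.putText(o,str(x0+i),(i*s,8),0,.3,(255,255,255));cv2.line(o,(i*s,8),(i*s,14),(255,255,255))
    for i in range(10,h,10): cv2.putText(o,str(y0+i),(0,i*s+3),0,.3,(255,255,255));cv2.line(o,(20,i*s),(26,i*s),(255,255,255))
    return o
E
python3 - <<'E'
from h import *
t=cv2.imread("pics/top0.png"); s=cv2.imread("pics/scene0.png")
o=np.zeros((600,800,3),np.uint8)
def put(a,x,y): o[y:y+a.shape[0],x:x+a.shape[1]]=a
put(crop(t,390,230,40,55,8)[:300*2],0,0)
put(crop(t,205,225,110,32,4),330,0)
put(crop(s,320,170,50,90,5),330,135)
put(crop(s,190,300,70,40,3),585,135)
put(crop(t,205,285,110,35,2),585,270)
cv2.imwrite("pics/c1.png",o)
E
```

```text
Traceback (most recent call last):
ValueError: could not broadcast input array from shape (70,220,3) into shape (70,215,3)
```

```bash
python3 - <<'E'
from h import *
t=cv2.imread("pics/top0.png"); s=cv2.imread("pics/scene0.png")
o=np.zeros((600,800,3),np.uint8)
def put(a,x,y): o[y:y+a.shape[0],x:x+a.shape[1]]=a
put(crop(t,390,230,40,55,8),0,0)
put(crop(t,205,225,110,32,4),330,0)
put(crop(s,320,170,50,90,5),330,135)
put(crop(s,190,300,70,40,3),585,135)
put(crop(t,205,285,105,35,2),585,270)
cv2.imwrite("pics/c1.png",o)
E
```

```text
(no output)
```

View pics/c1.png

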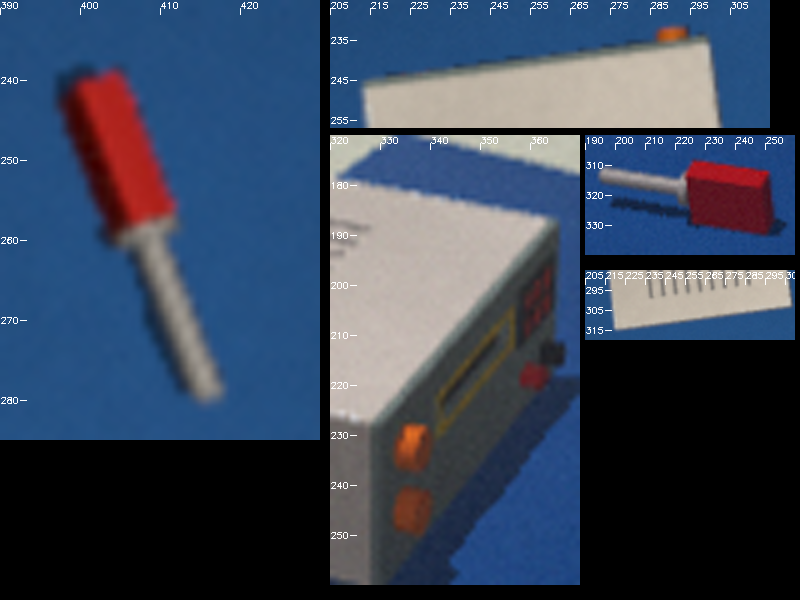

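```bash
python3 - <<'E'
from h import *
from scipy.optimize import least_squares
t=optics.camera_info("top"); s=optics.camera_info("scene")
def W(q,P):
    c,sn=np.cos(q[2]),np.sin(q[2]); P=np.array(P,float)/1000
    return P@np.array([[c,sn,0],[-sn,c,0],[0,0,1]])+[q[0],q[1],0]
def fit(obs,q0):
    f=lambda q:np.concatenate([(proj(c,W(q,[P]))[0]-uv) for c,P,uv in obs])
    r=least_squares(f,q0); print(np.round(r.x,4),np.round(r.fun.reshape(-1,2),1).tolist()); return r.x
# pin
a=onz(t,(405,248),.04)
fit([(t,(25,-8,40),(399.5,240.3)),(t,(25,8,40),(405,238.7)),(t,(-25,8,40),(411.5,256)),(t,(-85,0,22),(416,279.3)),
 (s,(-85,0,22),(194.5,313)),(s,(25,-8,40),(250.5,313)),(s,(25,8,40),(250.5,313)),][:-1],[a[0],a[1],1.9])
for o in (np.pi/2,): print(a)
b=onz(t,(256,240),.088)
obs=[(t,(0,107.5,88),(213,245.5)),(t,(0,-107.5,88),(298.5,235)),(t,(-170,107.5,88),(220,314)),(t,(-170,-107.5,88),(308,303)),
 (s,(0,40,67),(354.7,205)),(s,(0,-40,67),(340.8,224)),(s,(0,-40,53),(340.8,230)),(s,(0,40,53),(355.5,212)),(s,(0,-107.5,88),(327,227)),(s,(0,107.5,88),(365,187))]
fit(obs,[b[0],b[1],0]); print("top only");fit(obs[:4],[b[0],b[1],0]);print("scene");fit(obs[4:],[b[0],b[1],0])
# actual positions of neighbours
print("white",onz(t,(343,242),.04),"spool",onz(t,(374,180),.048), "meter",onz(t,(462,218),.036))
c=optics.camera_info("wrist"); print({k:np.round(v,3).tolist() for k,v in c.items()})
E
```

```text
[ 0.5235 -0.2499  0.3635] [[4.8, -2.2], [-6.3, 1.7], [-5.0, 2.1], [1.3, -0.3], [0.2, 1.6], [-1.4, 3.6]]
[ 0.52372087 -0.24884124  0.04      ]
[0.546  0.1283 0.0987] [[0.6, -0.3], [1.2, -0.2], [-0.5, 0.3], [-0.3, 0.3], [-0.2, 1.7], [0.2, -1.8], [0.1, -2.4], [-1.2, -0.0], [1.3, 1.1], [0.1, 0.2]]
top only
[0.546  0.1296 0.1071] [[0.1, 0.0], [0.7, -0.5], [-0.4, 0.6], [-0.3, -0.1]]
scene
[0.5465 0.1272 0.085 ] [[-0.0, 2.0], [-0.1, -1.6], [-0.2, -2.2], [-1.0, 0.3], [0.6, 1.2], [0.7, 0.5]]
white [ 0.54307492 -0.08883847  0.04      ] spool [ 0.70508972 -0.17523863  0.048     ] meter [ 0.6002179  -0.40348486  0.036     ]
{'fx': 378.915, 'fy': 378.915, 'cx': 318.029, 'cy': 236.275, 'distortion': [-0.012, 0.0, 0.0, 0.0, 0.0], 'pose': [[0.298, 0.927, 0.228, 0.238], [-0.955, 0.289, 0.069, -0.528], [-0.002, -0.239, 0.971, 0.384], [0.0, 0.0, 0.0, 1.0]]}
```

Call:
servo_tool --rows '[[[0.042, -0.018, 0, 0, 0, 0, 1], [0.084, -0.036, 0, 0, 0, 0, 1], [0.126, -0.054, 0, 0, 0, 0, 1], [0.168, -0.072, 0, 0, 0, 0, 1], [0.21, -0.09, 0, 0, 0, 0, 1]]]' --squeeze 12

```text
clock: 0.6
tcp_pos: [0.346, -0.3988, 0.2241]
tcp_rot: [-3.141, 0.0, 0.302]
contact_force: [0.2, -1.3, 0.2]
width: 0.996
grip_force: 0.0
```

Call:
servo_tool --rows '[[[0.042, -0.018, 0.01, 0, 0, -0.01, 0.6], [0.084, -0.036, 0.02, 0, 0, -0.02, 0.6], [0.126, -0.054, 0.03, 0, 0, -0.04, 0.6], [0.168, -0.072, 0.04, 0, 0, -0.06, 0.6], [0.21, -0.09, 0.05, 0, 0, -0.06, 0.6]]]'

```text
clock: 1.1
tcp_pos: [0.5197, -0.2502, 0.1738]
tcp_rot: [-3.141, 0.0, 0.363]
contact_force: [1.1, -0.8, 0.6]
width: 0.618
grip_force: 0.0
```

```bash
cat >> h.py <<'E'
from scipy.optimize import least_squares
def W(q,P):
    c,sn=np.cos(q[2]),np.sin(q[2]); P=np.array(P,float)/1000
    return P@np.array([[c,sn,0],[-sn,c,0],[0,0,1]])+[q[0],q[1],0]
def fit(obs,q0):
    f=lambda q:np.concatenate([(proj(c,W(q,[P]))[0]-uv) for c,P,uv in obs])
    r=least_squares(f,q0); print(np.round(r.x,4),np.round(r.fun.reshape(-1,2),1).tolist()); return r.x
E
python3 - <<'E'
from h import *
t=optics.camera_info("top"); s=optics.camera_info("scene")
q=fit([(t,(25,8,40),(399.5,240.3)),(t,(25,-8,40),(405,238.7)),(t,(-25,-8,40),(411.5,256)),(t,(-85,0,22),(416,279.3)),
 (s,(-85,0,22),(194.5,313)),(s,(25,-8,40),(246,314))],[.52,-.25,.36])
s=manip.sense(); print(s["clock"],np.round(s["tcp_pos"],4),np.round(s["tcp_rot"],3),s["contact_force"],s["width"])
c=optics.camera_info("wrist"); im=optics.grab_frame("wrist"); cv2.imwrite("pics/w1.png",im)
import pickle; pickle.dump(c,open("w1.pkl","wb"))
print(proj(c,W(q,[(25,8,40),(25,-8,40),(-25,-8,40),(-25,8,40),(-85,0,22)])).round())
E
```

```text
[ 0.521  -0.2497  0.3266] [[-0.6, 0.8], [-0.3, 0.3], [0.4, 1.0], [0.2, 1.1], [-0.1, -0.0], [1.8, 2.4]]
1.1 [ 0.5197 -0.2502  0.1738] [-3.141  0.     0.363] [ 1.08984558 -0.76257974  0.59909506] 0.6178955488843575
[[309. 199.]
 [329. 200.]
 [326. 261.]
 [307. 260.]
 [314. 319.]]
```

View pics/w1.png

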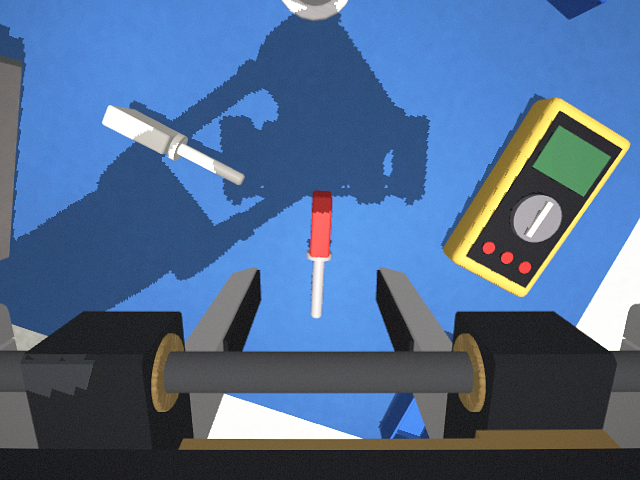

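```bash
python3 - <<'E'
from h import *
im=cv2.imread("pics/w1.png"); cv2.imwrite("pics/c2.png",crop(im,280,180,80,145,4))
E
```

```text
(no output)
```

View pics/c2.png

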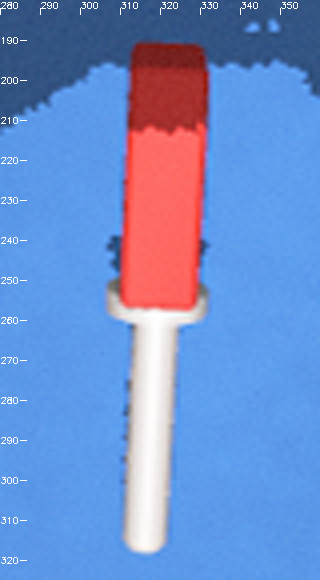

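```bash
python3 - <<'E'
from h import *; import pickle
c=pickle.load(open("w1.pkl","rb"))
q=fit([(c,(25,8,40),(312.3,197)),(c,(25,-8,40),(331,197)),(c,(-25,-8,40),(329,256.5)),(c,(-25,8,40),(310.3,256.5)),(c,(-85,0,22),(315.5,316.5))],[.52,-.25,.36])
s=manip.sense();y=s["tcp_rot"][2]
d=W(q,[(3,0,25)])[0]-s["tcp_pos"]; print("dx' dy' dz'",d[0]*np.cos(y)+d[1]*np.sin(y),d[0]*np.sin(y)-d[1]*np.cos(y),-d[2],"turn",-(q[2]-y))
E
```

```text
[ 0.5242 -0.2509  0.32  ] [[-0.7, -1.2], [1.2, -0.4], [-0.0, 1.5], [-1.1, 0.7], [0.6, -0.6]]
dx' dy' dz' 0.0008149146388598653 0.005742204004710582 0.14694627678287003 turn 0.04614334198621789
```

Call:
servo_tool --rows '[[[0.001, 0.003, 0.025, 0, 0, 0.02, 0.6], [0.001, 0.006, 0.055, 0, 0, 0.045, 0.6], [0.001, 0.006, 0.085, 0, 0, 0.045, 0.6], [0.001, 0.006, 0.11, 0, 0, 0.045, 0.6], [0.001, 0.006, 0.125, 0, 0, 0.045, 0.6]]]'

```text
clock: 1.65
tcp_pos: [0.5202, -0.2563, 0.0469]
tcp_rot: [-3.138, 0.003, 0.318]
contact_force: [0.5, 0.4, -0.4]
width: 0.602
grip_force: 0.0
```

Call:
servo_tool --rows '[[[0, 0, 0.01, 0, 0, 0, 0.6], [0, 0, 0.018, 0, 0, 0, 0.5], [0, 0, 0.022, 0, 0, 0, 0.4], [0, 0, 0.022, 0, 0, 0, 0.3], [0, 0, 0.022, 0, 0, 0, 0.25]]]'

```text
clock: 2.15
tcp_pos: [0.5222, -0.2574, 0.0281]
tcp_rot: [3.14, -0.001, 0.318]
contact_force: [-0.5, 0.0, -0.4]
width: 0.293
grip_force: 0.0
```

Call:
servo_tool --rows '[[[0, 0, 0, 0, 0, 0, 0.5], [0, 0, 0, 0, 0, 0, 0.5], [0.003, -0.003, 0, 0, 0, 0, 0.5], [0.006, -0.006, 0.002, 0, 0, 0, 0.5], [0.006, -0.006, 0.002, 0, 0, 0, 0.5]]]'

```text
clock: 2.65
tcp_pos: [0.5256, -0.2488, 0.0253]
tcp_rot: [-3.141, 0.0, 0.318]
contact_force: [0.3, -0.0, -0.8]
width: 0.498
grip_force: 0.0
```

```bash
python3 - <<'E'
from h import *; import pickle
c=optics.camera_info("wrist"); s=manip.sense(); im=optics.grab_frame("wrist"); cv2.imwrite("pics/w2.png",im); pickle.dump(c,open("w2.pkl","wb"))
print(s["clock"],s["tcp_pos"],s["tcp_rot"],s["width"])
cv2.imwrite("pics/c3.png",crop(im,180,160,280,220,2))
E
```

```text
2.65 [ 0.5256408  -0.2487625   0.02526184] [-3.14113905e+00  1.93121989e-04  3.18475873e-01] 0.49807894270862
```

View pics/c3.png

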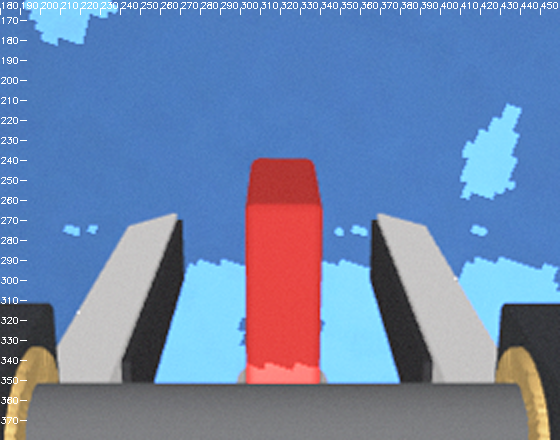

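Call:
servo_tool --rows '[[[0, 0, 0, 0, 0, 0, 0.4], [0, 0, 0, 0, 0, 0, 0.25], [0, 0, 0, 0, 0, 0, 0.1], [0, 0, 0, 0, 0, 0, 0.1], [0, 0, 0, 0, 0, 0, 0.1]]]' --squeeze 12

```text
clock: 3.2
tcp_pos: [0.5256, -0.2496, 0.0255]
tcp_rot: [3.141, -0.0, 0.318]
contact_force: [0.0, -0.5, -0.6]
width: 0.173
grip_force: 12.0
```

Call:
servo_tool --rows '[[[0, 0, -0.01, 0, 0, 0, 0.1], [0, 0, -0.03, 0, 0, 0, 0.1], [0, 0, -0.055, 0, 0, 0, 0.1], [0, 0, -0.08, 0, 0, 0, 0.1], [0, 0, -0.1, 0, 0, 0, 0.1]]]'

```text
clock: 3.7
tcp_pos: [0.5259, -0.2497, 0.1276]
tcp_rot: [3.14, -0.001, 0.318]
contact_force: [0.4, -0.5, -1.9]
width: 0.167
grip_force: 12.0
```

Call:
servo_tool --rows '[[[0.02, -0.02, 0, 0, 0, 0.03, 0.1], [0.045, -0.05, 0, 0, 0, 0.08, 0.1], [0.075, -0.085, 0, 0, 0, 0.13, 0.1], [0.105, -0.125, 0, 0, 0, 0.18, 0.1], [0.135, -0.161, 0, 0, 0, 0.218, 0.1]]]'

```text
clock: 4.2
tcp_pos: [0.6037, -0.0525, 0.1262]
tcp_rot: [3.142, -0.0, 0.098]
contact_force: [0.3, -0.1, -1.0]
width: 0.171
grip_force: 12.0
```

Call:
servo_tool --rows '[[[0.023, -0.044, 0, 0, 0, 0, 0.1], [0.046, -0.088, 0, 0, 0, 0, 0.1], [0.068, -0.13, 0, 0, 0, 0, 0.1], [0.086, -0.165, 0, 0, 0, 0, 0.1], [0.097, -0.186, 0, 0, 0, 0, 0.1]]]'

```text
clock: 4.7
tcp_pos: [0.6821, 0.1438, 0.1259]
tcp_rot: [-3.141, -0.001, 0.102]
contact_force: [-0.5, 0.4, -0.7]
width: 0.17
grip_force: 12.0
```

Call:
servo_tool --rows '[[[0, 0, 0.005, 0, 0, 0, 0.1], [0, 0, 0.02, 0, 0, 0, 0.1], [0, 0, 0.035, 0, 0, 0, 0.1], [0, 0, 0.045, 0, 0, 0, 0.1], [0, 0, 0.045, 0, 0, 0, 0.1]]]'

```text
clock: 5.2
tcp_pos: [0.6799, 0.1392, 0.0788]
tcp_rot: [3.141, 0.004, 0.099]
contact_force: [0.4, 0.4, -0.8]
width: 0.169
grip_force: 12.0
```

```bash
python3 - <<'E'
from h import *; import pickle
s=manip.sense(); c=optics.camera_info("wrist"); im=optics.grab_frame("wrist"); pickle.dump(c,open("w3.pkl","wb"))
sc=optics.grab_frame("scene"); cv2.imwrite("pics/s3.png",sc); cv2.imwrite("pics/w3.png",im)
print(s["clock"],s["tcp_pos"],s["tcp_rot"],s["width"],s["grip_force"],s["contact_force"])
o=np.zeros((600,800,3),np.uint8); a=crop(sc,310,150,120,110,3); o[:480,:640]=im; o[-330:,-360:]=a
cv2.imwrite("pics/c4.png",o)
E
```

```text
5.2 [0.67986945 0.13918249 0.0787624 ] [3.14114368 0.00405682 0.09892068] 0.16915927025354774 11.996033638715744 [ 0.42829843  0.35432687 -0.75521655]
```

View pics/c4.png

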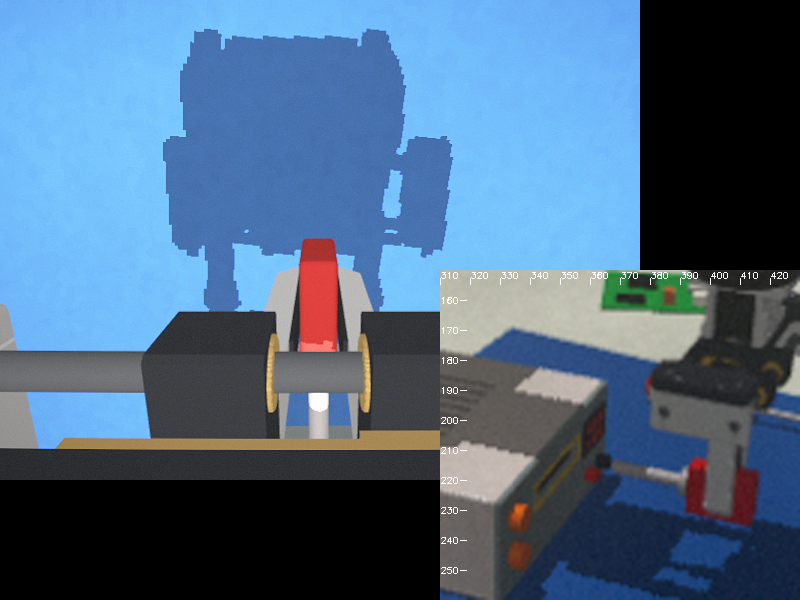

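```bash
python3 - <<'E'
from h import *
sc=cv2.imread("pics/scene0.png"); c=optics.camera_info("scene")
h=cv2.cvtColor(sc,cv2.COLOR_BGR2HSV); m=cv2.inRange(h,(18,80,40),(35,255,255))
n=np.zeros_like(m); n[195:240,332:362]=m[195:240,332:362]
p=np.argwhere(n)[:,::-1]; print(len(p),p.min(0),p.max(0)); print(cv2.approxPolyDP(cv2.convexHull(p),1.2,True)[:,0].tolist())
for q in ([.546,.1283,.0987],[.546,.1296,.105],[.5465,.1272,.085]):
    print(q,proj(c,W(q,[(0,40,67),(0,-40,67),(0,-40,53),(0,40,53),(0,0,60)])).round(1).tolist())
s=manip.sense(); tcp=s["tcp_pos"]; print(tcp,s["clock"])
for off in (2,4):
    P=W([tcp[0],tcp[1],.099],[(-85-off,0,tcp[2]*1e3-3.5),(-30-off,0,tcp[2]*1e3-3.5),(25-off,-8,tcp[2]*1e3+14.5),(25-off,-8,tcp[2]*1e3-25.5)]); print(off,P[0],proj(c,P).round(1).tolist())
cv2.imwrite("pics/c5.png",np.vstack([np.hstack([crop(sc,330,195,35,45,8),crop(cv2.imread("pics/s3.png"),350,200,60,45,8)[:,:480]])]))
E
```

```text
66 [341 204] [356 229]
[[356, 204], [356, 212], [341, 229], [341, 222]]
[0.546, 0.1283, 0.0987] [[354.5, 206.7], [341.0, 222.2], [340.9, 227.6], [354.3, 212.0], [347.9, 216.9]]
[0.546, 0.1296, 0.105] [[354.6, 206.5], [341.4, 222.0], [341.3, 227.4], [354.5, 211.7], [348.1, 216.7]]
[0.5465, 0.1272, 0.085] [[354.7, 207.0], [340.7, 222.4], [340.6, 227.8], [354.5, 212.3], [347.8, 217.2]]
[0.68146985 0.1396208  0.0806935 ] 5.3
2 [0.59489585 0.13102186 0.0771935 ] [[367.8, 215.1], [391.1, 220.1], [414.8, 219.8], [413.2, 235.8]]
4 [0.59290564 0.13082418 0.0771935 ] [[366.9, 214.9], [390.2, 219.9], [413.9, 219.6], [412.4, 235.6]]
```

View pics/c5.png

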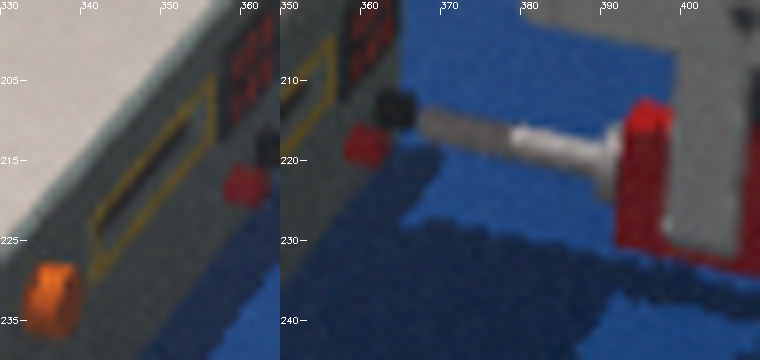

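Call:
servo_tool --rows '[[[0, 0.006, 0.004, 0, 0, 0, 0.1], [0, 0.014, 0.008, 0, 0, 0, 0.1], [0, 0.022, 0.012, 0, 0, 0, 0.1], [0, 0.028, 0.017, 0, 0, 0, 0.1], [0, 0.028, 0.017, 0, 0, 0, 0.1]]]'

```text
clock: 5.8
tcp_pos: [0.6838, 0.1111, 0.0624]
tcp_rot: [3.141, 0.002, 0.098]
contact_force: [-0.5, -0.5, -0.7]
width: 0.171
grip_force: 12.0
```

Call:
servo_tool --rows '[[[-0.008, 0, 0, 0, 0, 0, 0.1], [-0.018, 0, 0, 0, 0, 0, 0.1], [-0.028, 0, 0, 0, 0, 0, 0.1], [-0.034, 0, 0, 0, 0, 0, 0.1], [-0.036, 0, 0, 0, 0, 0, 0.1]]]'

```text
clock: 6.3
tcp_pos: [0.6473, 0.1091, 0.0638]
tcp_rot: [3.142, 0.0, 0.1]
contact_force: [-0.6, 0.0, -0.9]
width: 0.169
grip_force: 12.0
```

```bash
cat >> h.py <<'E'
def st():
    s=manip.sense(); d=np.array(s["tcp_pos"])-[.546,.1283,0]; k=.0987
    print("t",s["clock"],"inst mm",(1e3*np.array([d[0]*np.cos(k)+d[1]*np.sin(k),-d[0]*np.sin(k)+d[1]*np.cos(k),d[2]])).round(1),"rot",np.round(s["tcp_rot"],3),"F",np.round(s["contact_force"],1),"T",np.round(s["wrist_torque"],2),"w",s["width"])
E
python3 -c "
from h import *
st(); sc=optics.grab_frame('scene'); st(); cv2.imwrite('pics/s4.png',sc); cv2.imwrite('pics/c6.png',crop(sc,325,195,75,50,8))"
```

```text
t 6.3 inst mm [ 98.9 -29.1  63.8] rot [3.142 0.    0.1  ] F [-0.6  0.  -0.9] T [ 0.01 -0.03 -0.01] w 0.1688157185222422
t 6.35 inst mm [ 99.2 -29.2  63.8] rot [3.141 0.    0.1  ] F [ 0.3  0.1 -1.4] T [-0.    0.02 -0.01] w 0.16801070274069801
```

View pics/c6.png

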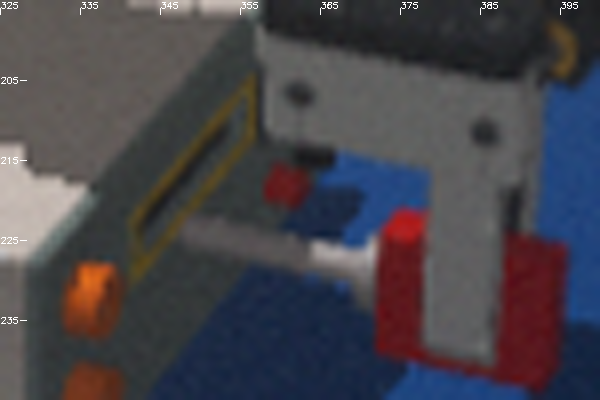

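Call:
servo_tool --rows '[[[-0.004, 0, 0, 0, 0, 0, 0.1], [-0.008, 0, 0, 0, 0, 0, 0.1], [-0.012, 0, 0, 0, 0, 0, 0.1], [-0.014, 0, 0, 0, 0, 0, 0.1], [-0.014, 0, 0, 0, 0, 0, 0.1]]]'

```text
clock: 6.85
tcp_pos: [0.6342, 0.1075, 0.0634]
tcp_rot: [3.141, 0.0, 0.1]
contact_force: [-0.4, -0.0, -1.2]
width: 0.169
grip_force: 12.0
```

Call:
servo_tool --rows '[[[-0.002, 0, 0, 0, 0, 0, 0.1], [-0.004, 0, 0, 0, 0, 0, 0.1], [-0.006, 0, 0, 0, 0, 0, 0.1], [-0.007, 0, 0, 0, 0, 0, 0.1], [-0.007, 0, 0, 0, 0, 0, 0.1]]]'

```text
clock: 7.35
tcp_pos: [0.6274, 0.1068, 0.0635]
tcp_rot: [3.142, 0.0, 0.1]
contact_force: [-0.2, -1.3, -1.9]
width: 0.165
grip_force: 12.0
```

```bash
python3 -c "
from h import *
st()"
```

```text
t 7.35 inst mm [ 78.8 -29.4  63.5] rot [3.142 0.    0.1  ] F [-0.2 -1.3 -1.9] T [-0.    0.   -0.03] w 0.1646967973226654
```

Call:
servo_tool --rows '[[[-0.001, 0, 0, 0, 0, 0, 0.1], [-0.002, 0, 0, 0, 0, 0, 0.1], [-0.003, 0, 0, 0, 0, 0, 0.1], [-0.004, 0, 0, 0, 0, 0, 0.1], [-0.004, 0, 0, 0, 0, 0, 0.1]]]'

```text
clock: 7.85
tcp_pos: [0.6242, 0.1065, 0.0636]
tcp_rot: [3.141, -0.002, 0.1]
contact_force: [1.0, 1.2, -1.3]
width: 0.17
grip_force: 12.0
```

Call:
servo_tool --rows '[[[-0.0005, 0, 0, 0, 0, 0, 0.1], [-0.001, 0, 0, 0, 0, 0, 0.1], [-0.0015, 0, 0, 0, 0, 0, 0.1], [-0.002, 0, 0, 0, 0, 0, 0.1], [-0.002, 0, 0, 0, 0, 0, 0.1]]]'

```text
clock: 8.35
tcp_pos: [0.624, 0.1064, 0.0641]
tcp_rot: [3.141, -0.005, 0.1]
contact_force: [5.3, 1.0, -2.3]
width: 0.166
grip_force: 12.0
```

Call:
servo_tool --rows '[[[0.0003, -0.0008, 0, 0, 0, 0, 0.1], [0.0003, -0.0016, 0, 0, 0, 0, 0.1], [0.0003, -0.0024, 0, 0, 0, 0, 0.1], [0.0003, -0.0032, 0, 0, 0, 0, 0.1], [0.0003, -0.004, 0, 0, 0, 0, 0.1]]]' --squeeze 15

```text
clock: 8.85
tcp_pos: [0.6238, 0.109, 0.0641]
tcp_rot: [3.139, -0.005, 0.101]
contact_force: [6.6, -2.8, -1.5]
width: 0.174
grip_force: 15.1
```

```bash
python3 -c "
from h import *
st()"
```

```text
t 8.85 inst mm [ 75.5 -26.9  64.1] rot [ 3.139 -0.005  0.101] F [ 6.6 -2.8 -1.5] T [-0.45 -1.    0.27] w 0.17367244583195565
```

Call:
servo_tool --rows '[[[0.0007, -0.0008, 0, 0, 0, 0, 0.1], [0.0007, -0.0016, 0, 0, 0, 0, 0.1], [0.0007, -0.0024, 0, 0, 0, 0, 0.1], [0.0007, -0.0032, 0, 0, 0, 0, 0.1], [0.0007, -0.004, 0, 0, 0, 0, 0.1]]]'

```text
clock: 9.35
tcp_pos: [0.6233, 0.1134, 0.064]
tcp_rot: [3.14, -0.003, 0.101]
contact_force: [5.7, -2.5, -1.2]
width: 0.173
grip_force: 15.0
```

```bash
python3 -c "
from h import *
st()"
```

```text
t 9.35 inst mm [ 75.5 -22.5  64. ] rot [ 3.14e+00 -3.00e-03  1.01e-01] F [ 5.7 -2.5 -1.2] T [-0.38 -0.96  0.22] w 0.17278779090454624
```

Call:
servo_tool --rows '[[[0, -0.0008, 0, 0, 0, 0, 0.1], [0, -0.0016, 0, 0, 0, 0, 0.1], [0, -0.0024, 0, 0, 0, 0, 0.1], [0, -0.0032, 0, 0, 0, 0, 0.1], [0, -0.004, 0, 0, 0, 0, 0.1]]]'

```text
clock: 9.85
tcp_pos: [0.6229, 0.1174, 0.064]
tcp_rot: [3.14, -0.003, 0.101]
contact_force: [3.6, -2.6, -0.3]
width: 0.168
grip_force: 15.0
```

Call:
servo_tool --rows '[[[0, -0.0008, 0, 0, 0, 0, 0.1], [0, -0.0016, 0, 0, 0, 0, 0.1], [0, -0.0024, 0, 0, 0, 0, 0.1], [0, -0.0032, 0, 0, 0, 0, 0.1], [0, -0.004, 0, 0, 0, 0, 0.1]]]'

```text
clock: 10.35
tcp_pos: [0.6225, 0.1214, 0.0639]
tcp_rot: [3.14, -0.003, 0.101]
contact_force: [5.8, -2.2, -1.3]
width: 0.166
grip_force: 15.1
```

Call:
servo_tool --rows '[[[0, -0.0008, 0, 0, 0, 0, 0.1], [0, -0.0016, 0, 0, 0, 0, 0.1], [0, -0.0024, 0, 0, 0, 0, 0.1], [0, -0.0032, 0, 0, 0, 0, 0.1], [0, -0.004, 0, 0, 0, 0, 0.1]]]'

```text
clock: 10.85
tcp_pos: [0.622, 0.1253, 0.0639]
tcp_rot: [3.14, -0.003, 0.101]
contact_force: [4.8, -2.7, -0.9]
width: 0.17
grip_force: 15.1
```

Call:
servo_tool --rows '[[[0, -0.0008, 0, 0, 0, 0, 0.1], [0, -0.0016, 0, 0, 0, 0, 0.1], [0, -0.0024, 0, 0, 0, 0, 0.1], [0, -0.0032, 0, 0, 0, 0, 0.1], [0, -0.004, 0, 0, 0, 0, 0.1]]]'

```text
clock: 11.35
tcp_pos: [0.6216, 0.1293, 0.0639]
tcp_rot: [3.14, -0.003, 0.101]
contact_force: [5.6, -2.6, -1.2]
width: 0.171
grip_force: 15.0
```

Call:
servo_tool --rows '[[[0, -0.0008, 0, 0, 0, 0, 0.1], [0, -0.0016, 0, 0, 0, 0, 0.1], [0, -0.0024, 0, 0, 0, 0, 0.1], [0, -0.0032, 0, 0, 0, 0, 0.1], [0, -0.004, 0, 0, 0, 0, 0.1]]]'

```text
clock: 11.85
tcp_pos: [0.6211, 0.1333, 0.0639]
tcp_rot: [3.14, -0.003, 0.101]
contact_force: [4.5, -2.5, -2.1]
width: 0.171
grip_force: 15.0
```

Call:
servo_tool --rows '[[[0, -0.0008, 0, 0, 0, 0, 0.1], [0, -0.0016, 0, 0, 0, 0, 0.1], [0, -0.0024, 0, 0, 0, 0, 0.1], [0, -0.0032, 0, 0, 0, 0, 0.1], [0, -0.004, 0, 0, 0, 0, 0.1]]]'

```text
clock: 12.35
tcp_pos: [0.6205, 0.1374, 0.0638]
tcp_rot: [3.14, -0.002, 0.101]
contact_force: [4.3, -2.8, -1.3]
width: 0.169
grip_force: 15.0
```

Call:
servo_tool --rows '[[[0, -0.0008, 0, 0, 0, 0, 0.1], [0, -0.0016, 0, 0, 0, 0, 0.1], [0, -0.0024, 0, 0, 0, 0, 0.1], [0, -0.0032, 0, 0, 0, 0, 0.1], [0, -0.004, 0, 0, 0, 0, 0.1]]]'

```text
clock: 12.85
tcp_pos: [0.6173, 0.1417, 0.0629]
tcp_rot: [3.141, 0.004, 0.101]
contact_force: [-1.6, -3.6, -1.4]
width: 0.169
grip_force: 15.0
```

Call:
servo_tool --rows '[[[0, 0.0008, 0, 0, 0, 0, 0.1], [0, 0.0012, 0, 0, 0, 0, 0.1], [-0.001, 0.0012, 0, 0, 0, 0, 0.1], [-0.002, 0.0012, 0, 0, 0, 0, 0.1], [-0.003, 0.0012, 0, 0, 0, 0, 0.1]]]'

```text
clock: 13.35
tcp_pos: [0.6163, 0.1407, 0.0636]
tcp_rot: [3.142, -0.001, 0.1]
contact_force: [0.3, -0.2, -1.0]
width: 0.168
grip_force: 15.0
```

```bash
python3 -c "
from h import *
st()"
```

```text
t 13.35 inst mm [71.2  5.4 63.6] rot [ 3.142e+00 -1.000e-03  1.000e-01] F [ 0.3 -0.2 -1. ] T [-0.07 -0.02  0.04] w 0.16751723476727376
```

Call:
servo_tool --rows '[[[-0.0015, 0, 0, 0, 0, 0, 0.1], [-0.003, 0, 0, 0, 0, 0, 0.1], [-0.0045, 0, 0, 0, 0, 0, 0.1], [-0.006, 0, 0, 0, 0, 0, 0.1], [-0.0075, 0, 0, 0, 0, 0, 0.1]]]'

```text
clock: 13.85
tcp_pos: [0.6086, 0.1398, 0.0634]
tcp_rot: [3.141, -0.0, 0.1]
contact_force: [-0.0, 0.5, -0.9]
width: 0.169
grip_force: 15.0
```

Call:
servo_tool --rows '[[[-0.002, 0, 0, 0, 0, 0, 0.1], [-0.004, 0, 0, 0, 0, 0, 0.1], [-0.006, 0, 0, 0, 0, 0, 0.1], [-0.008, 0, 0, 0, 0, 0, 0.1], [-0.01, 0, 0, 0, 0, 0, 0.1]]]'

```text
clock: 14.35
tcp_pos: [0.5986, 0.1388, 0.0635]
tcp_rot: [3.141, -0.0, 0.1]
contact_force: [0.5, -0.5, -0.6]
width: 0.169
grip_force: 15.0
```

Call:
servo_tool --rows '[[[-0.002, 0, 0, 0, 0, 0, 0.1], [-0.004, 0, 0, 0, 0, 0, 0.1], [-0.006, 0, 0, 0, 0, 0, 0.1], [-0.008, 0, 0, 0, 0, 0, 0.1], [-0.01, 0, 0, 0, 0, 0, 0.1]]]'

```text
clock: 14.85
tcp_pos: [0.5887, 0.1378, 0.0635]
tcp_rot: [3.141, -0.0, 0.1]
contact_force: [0.3, -0.4, -1.0]
width: 0.169
grip_force: 15.0
```

Call:
servo_tool --rows '[[[-0.0015, 0, 0, 0, 0, 0, 0.1], [-0.003, 0, 0, 0, 0, 0, 0.1], [-0.0045, 0, 0, 0, 0, 0, 0.1], [-0.006, 0, 0, 0, 0, 0, 0.1], [-0.0065, 0, 0, 0, 0, 0, 0.1]]]'

```text
clock: 15.35
tcp_pos: [0.5822, 0.1372, 0.0635]
tcp_rot: [3.141, -0.0, 0.1]
contact_force: [1.0, -1.2, -1.0]
width: 0.17
grip_force: 15.0
```

Call:
servo_tool --rows '[[[-0.0005, 0, 0, 0, 0, 0, 0.1], [-0.001, 0, 0, 0, 0, 0, 0.1], [-0.0015, 0, 0, 0, 0, 0, 0.1], [-0.002, 0, 0, 0, 0, 0, 0.1], [-0.002, 0, 0, 0, 0, 0, 0.1]]]'

```text
clock: 15.85
tcp_pos: [0.5802, 0.137, 0.0634]
tcp_rot: [3.141, 0.0, 0.1]
contact_force: [0.2, -1.4, -1.2]
width: 0.171
grip_force: 15.0
```

```bash
python3 -c "
from h import *
st()"
```

```text
t 15.85 inst mm [34.9  5.3 63.4] rot [3.141 0.    0.1  ] F [ 0.2 -1.4 -1.2] T [-0.31 -0.22  0.12] w 0.17067586560569442
```

Call:
servo_tool --rows '[[[-0.0005, 0, 0, 0, 0, 0, 0.1], [-0.001, 0, 0, 0, 0, 0, 0.1], [-0.0015, 0, 0, 0, 0, 0, 0.1], [-0.002, 0, 0, 0, 0, 0, 0.1], [-0.002, 0, 0, 0, 0, 0, 0.1]]]'

```text
clock: 16.35
tcp_pos: [0.5795, 0.1369, 0.0636]
tcp_rot: [3.142, -0.003, 0.1]
contact_force: [5.5, -1.4, -2.8]
width: 0.168
grip_force: 15.0
```

```bash
python3 -c "
from h import *
st()"
```

```text
t 16.35 inst mm [34.2  5.3 63.6] rot [ 3.142e+00 -3.000e-03  1.000e-01] F [ 5.5 -1.4 -2.8] T [-0.25 -0.88  0.12] w 0.16786630544566566
```

Call:
servo_tool --rows '[[[0.0005, 0, 0.0005, 0, 0, 0, 0.1], [0.0005, 0, 0.001, 0, 0, 0, 0.1], [0.0005, 0, 0.0015, 0, 0, 0, 0.1], [0.0005, 0, 0.002, 0, 0, 0, 0.1], [0.0005, 0, 0.002, 0, 0, 0, 0.1]]]'

```text
clock: 16.85
tcp_pos: [0.5796, 0.137, 0.0619]
tcp_rot: [3.142, -0.002, 0.1]
contact_force: [4.8, -1.3, 2.4]
width: 0.17
grip_force: 15.0
```

```bash
python3 -c "
from h import *
st()"
```

```text
t 16.85 inst mm [34.3  5.3 61.9] rot [ 3.142e+00 -2.000e-03  1.000e-01] F [ 4.8 -1.3  2.4] T [-0.31 -0.73  0.17] w 0.16983595006905766
```

Call:
servo_tool --rows '[[[0, 0, 0, 0, 0, 0, 0.18], [0, 0, 0, 0, 0, 0, 0.22], [0, 0, 0, 0, 0, 0, 0.3], [0, 0, 0, 0, 0, 0, 0.4], [0, 0, 0, 0, 0, 0, 0.5]]]'

```text
clock: 17.35
tcp_pos: [0.5782, 0.137, 0.0612]
tcp_rot: [-3.141, 0.001, 0.1]
contact_force: [-0.5, 0.2, 0.8]
width: 0.434
grip_force: 0.0
```

```bash
python3 -c "
from h import *
st(); sc=optics.grab_frame('scene'); cv2.imwrite('pics/c7.png',crop(sc,310,170,90,75,8))"
```

```text
t 17.35 inst mm [32.9  5.5 61.2] rot [-3.141e+00  1.000e-03  1.000e-01] F [-0.5  0.2  0.8] T [ 0.02 -0.06  0.03] w 0.4341839367250734
```

View pics/c7.png

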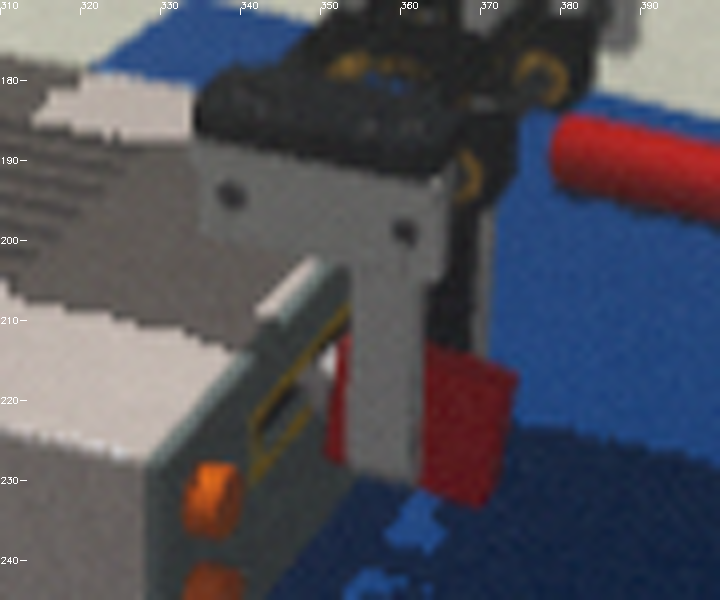

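Call:
servo_tool --rows '[[[0, 0, 0, 0, 0, 0, 0.6], [0, 0, 0, 0, 0, 0, 0.6], [0, 0, -0.02, 0, 0, 0, 0.6], [0, 0, -0.05, 0, 0, 0, 0.6], [0, 0, -0.09, 0, 0, 0, 0.6]]]'

```text
clock: 17.9
tcp_pos: [0.5774, 0.1367, 0.1507]
tcp_rot: [3.141, 0.005, 0.1]
contact_force: [1.2, -0.1, -0.2]
width: 0.6
grip_force: 0.0
```

Call:
servo_tool --rows '[[[0.02, 0, -0.03, 0, 0, 0, 0.6], [0.05, 0, -0.05, 0, 0, 0, 0.6], [0.09, 0, -0.05, 0, 0, 0, 0.6], [0.13, 0, -0.05, 0, 0, 0, 0.6], [0.15, 0, -0.05, 0, 0, 0, 0.6]]]'

```text
clock: 18.4
tcp_pos: [0.7309, 0.1519, 0.201]
tcp_rot: [3.141, -0.002, 0.099]
contact_force: [-0.4, -0.2, 0.7]
width: 0.6
grip_force: 0.0
```

```bash
python3 - <<'E'
from h import *
st(); sc=optics.grab_frame('scene'); c=optics.camera_info('scene')
h=cv2.cvtColor(sc,cv2.COLOR_BGR2HSV); m=cv2.inRange(h,(0,120,50),(8,255,255))|cv2.inRange(h,(172,120,50),(180,255,255))
m[:, :349]=0; m[:200]=0; m[245:]=0; m[:,385:]=0
n,l,stt,ce=cv2.connectedComponentsWithStats(m); i=1+stt[1:,4].argmax(); print(stt[i])
hull=cv2.convexHull(np.argwhere(l==i)[:,::-1].astype(np.int32)); print(cv2.approxPolyDP(hull,1.5,True)[:,0].tolist())
M=(l==i).astype(np.float32)
# fit x-offset and tilt by silhouette overlap
best=[]
Q=[.546,.1283,.0987]
for gap in np.arange(-2,8,.5):
  for th in np.arange(-2,12,1.):
    for dz in (-3,-2,-1,0):
      r=np.radians(th); B=[]
      for x in(30,80):
        pass
      for x in (5,55):
        for y in (-8,8):
          for z in (-22,18):
            B.append((gap+x*np.cos(r)+z*np.sin(r)*-1*-1 if 0 else gap+x*np.cos(r)+z*np.sin(r), 5.5+y, 60+dz-x*np.sin(r)+z*np.cos(r)))
      p=proj(c,W(Q,B)); g=np.zeros(M.shape,np.uint8)
      cv2.fillConvexPoly(g,cv2.convexHull((p*16).round().astype(np.int32)),1,shift=4)
      best.append(((g*M).sum()/np.maximum(g,M).sum(),gap,th,dz))
best.sort(reverse=True); print(best[:8])
E
```

```text
t 18.4 inst mm [186.3   5.3 201. ] rot [ 3.141e+00 -2.000e-03  9.900e-02] F [-0.4 -0.2  0.7] T [0.02 0.01 0.02] w 0.6000876263433562
[351 211  23  22 372]
[[373, 217], [370, 232], [351, 226], [352, 213], [354, 211]]
[(np.float32(0.8248337), np.float64(2.0), np.float64(10.0), -2), (np.float32(0.821192), np.float64(2.0), np.float64(10.0), 0), (np.float32(0.821192), np.float64(2.0), np.float64(9.0), 0), (np.float32(0.81938326), np.float64(4.5), np.float64(10.0), 0), (np.float32(0.81938326), np.float64(1.0), np.float64(7.0), -3), (np.float32(0.8175824), np.float64(2.0), np.float64(10.0), -1), (np.float32(0.8175824), np.float64(2.0), np.float64(9.0), -2), (np.float32(0.8175824), np.float64(0.5), np.float64(6.0), -3)]
```

Call:
servo_tool --rows '[[[-0.02, 0, 0.03, 0, 0, 0, 0.2], [-0.04, 0, 0.065, 0, 0, 0, 0], [-0.06, 0, 0.1, 0, 0, 0, 0], [-0.07, 0, 0.125, 0, 0, 0, 0], [-0.076, 0, 0.136, 0, 0, 0, 0]]]' --squeeze 5

```text
clock: 18.95
tcp_pos: [0.6488, 0.1439, 0.0628]
tcp_rot: [3.141, 0.006, 0.1]
contact_force: [-0.3, 0.3, -0.3]
width: 0.212
grip_force: 0.0
```

Call:
servo_tool --rows '[[[-0.007, 0, 0, 0, 0, 0, 0], [-0.016, 0, 0, 0, 0, 0, 0], [-0.025, 0, 0, 0, 0, 0, 0], [-0.032, 0, 0, 0, 0, 0, 0], [-0.036, 0, 0, 0, 0, 0, 0]]]'

```text
clock: 19.45
tcp_pos: [0.6164, 0.1407, 0.0665]
tcp_rot: [3.142, -0.001, 0.1]
contact_force: [0.5, -0.4, -0.1]
width: 0.003
grip_force: 0.0
```

```bash
python3 -c "
from h import *
st()"
```

```text
t 19.45 inst mm [71.3  5.4 66.5] rot [ 3.142e+00 -1.000e-03  1.000e-01] F [ 0.5 -0.4 -0.1] T [0.02 0.01 0.03] w 0.0030667605001592074
```

Call:
servo_tool --rows '[[[-0.001, 0, 0, 0, 0, 0, 0], [-0.002, 0, 0, 0, 0, 0, 0], [-0.003, 0, 0, 0, 0, 0, 0], [-0.004, 0, 0, 0, 0, 0, 0], [-0.005, 0, 0, 0, 0, 0, 0]]]'

```text
clock: 19.95
tcp_pos: [0.6144, 0.1404, 0.0662]
tcp_rot: [3.141, -0.006, 0.1]
contact_force: [5.0, 0.6, 1.0]
width: -0.001
grip_force: 2.9
```

```bash
python3 -c "
from h import *
st()"
```

```text
t 19.95 inst mm [69.2  5.3 66.2] rot [ 3.141 -0.006  0.1  ] F [5.  0.6 1. ] T [ 0.08 -0.96  0.02] w -0.0012246474722390544
```

Call:
servo_tool --rows '[[[-0.0005, 0, 0, 0, 0, 0, 0], [-0.001, 0, 0, 0, 0, 0, 0], [-0.0015, 0, 0, 0, 0, 0, 0], [-0.002, 0, 0, 0, 0, 0, 0], [-0.002, 0, 0, 0, 0, 0, 0]]]'

```text
clock: 20.45
tcp_pos: [0.6141, 0.1403, 0.067]
tcp_rot: [3.142, -0.009, 0.1]
contact_force: [6.9, 0.7, 1.5]
width: 0.006
grip_force: 3.5
```

```bash
python3 -c "
from h import *
st()"
```

```text
t 20.45 inst mm [68.9  5.2 67. ] rot [ 3.142 -0.009  0.1  ] F [6.9 0.7 1.5] T [ 0.07 -1.31  0.1 ] w 0.005539371874332095
```

Call:
servo_tool --rows '[[[0.004, 0, 0, 0, 0, 0, 0], [0.012, 0, 0, 0, 0, 0, 0], [0.03, 0, 0, 0, 0, 0, 0], [0.06, 0, 0, 0, 0, 0, 0], [0.08, 0, -0.02, 0, 0, 0, 0]]]'

```text
clock: 20.95
tcp_pos: [0.6875, 0.1477, 0.0818]
tcp_rot: [3.141, 0.009, 0.1]
contact_force: [-0.2, 0.1, -0.1]
width: 0.007
grip_force: 0.0
```

Call:
servo_tool --rows '[[[0, 0, -0.03, 0, 0, 0, 0], [0, 0, -0.06, 0, 0, 0, 0], [0, 0, -0.09, 0, 0, 0, 0], [0, 0, -0.1, 0, 0, 0, 0], [0, 0, -0.1, 0, 0, 0, 0]]]'

```text
clock: 21.45
tcp_pos: [0.6895, 0.1481, 0.1864]
tcp_rot: [3.142, -0.001, 0.1]
contact_force: [0.4, -0.4, -0.7]
width: 0.005
grip_force: 0.0
```

```bash
python3 - <<'E'
from h import *
from station import order
st(); sc=optics.grab_frame('scene')
h=cv2.cvtColor(sc,cv2.COLOR_BGR2HSV); m=cv2.inRange(h,(0,120,50),(8,255,255))|cv2.inRange(h,(172,120,50),(180,255,255))
m[:, :349]=0; m[:200]=0; m[245:]=0; m[:,385:]=0
n,l,s,ce=cv2.connectedComponentsWithStats(m); i=1+s[1:,4].argmax(); print(s[i])
if abs(s[i][0]-351)<=2 and abs(s[i][1]-211)<=2: print(order.close_job())
E
```

```text
t 21.45 inst mm [144.8   5.5 186.4] rot [ 3.142e+00 -1.000e-03  1.000e-01] F [ 0.4 -0.4 -0.7] T [ 0.04 -0.01  0.02] w 0.005254924218626392
[350 211  24  22 369]
the job is handed in; nothing more can be done
None
```

I handed the job in at 21.5 s: by feel the pin went through the bar's hole until its collar met the panel, with contact forces under about 9 N. It drooped several degrees when released and still met the panel firmly on a light push afterwards, though the camera could not rule out a 1–2 mm gap at the collar.

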